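# Open the model villa's roof by its hidden release

## Task

The roof of the model villa is opened by a release hidden in a finger notch somewhere along the raised wooden rail on the near edge of the model's base. Put a fingertip on top of the rail at one of its ends, sweep it along the rail, keeping touch, until it finds the notch, and press the release inside it fully down so that the roof pops open. Do not touch the roof itself, do not pick anything up, leave the tree, jar, cup and brush where they are, and finish clear of everything.

Things in the scene. Friction and masses are not known exactly. Their poses are not given: they have to be found in the camera images.
- model_base: fixed plywood model base, a board 340 x 340 x 18 mm on the work surface, carrying a white villa with walls 50 mm high; origin at the centre of its underside, its -x side faces the robot, z up. A straight raised rail runs along its whole -x edge; the villa's front roof edge is 135 mm behind the middle of the rail
- rail_middle (a point): centre of the rail's top, 45 mm above the work surface, 27 mm above the board. Wooden rail 340 mm long (base y -170 to 170), 30 mm wide (base x -170 to -140), flat on top but for the notch: two end blocks 70 mm long and five blocks 40 mm long between them, end to end; one of the five, a different one each time, has the notch at its centre. This point says nothing of where
- rail_left_end (a point): point on the middle line of the rail's top, 15 mm in from its +y end, 45 mm above the work surface; the plain end block it lies on is part of model_base
- rail_right_end (a point): the same on the base's -y end, 310 mm from the other
- release (a joint): travel of the release, m: 0 up, 0.008 fully down. It is the floor of the notch, of the same wood, 12 mm below the rail's top; the notch is 32 mm long along the rail, cut across its full width, open to front, back and top. The release moves straight down with about 5 N, stops hard at 8 mm (its top then 25 mm above the work surface) and stays where it is left
- roof (a joint): opening angle of the roof, rad: 0 shut, 0.34 when the release is fully down; the release lifts it in proportion to its travel
- roof_eave (a point): middle of the front lower edge of the red gable roof, 140 x 210 mm, ridge 30 mm above its eaves, hinged on its rear eave; shut, the eave is about 70 mm above the work surface, open about 120 mm. It is not to be touched
- tree: loose model tree, 57 mm high, crown 30 mm across, standing on the board behind the rail; origin at its foot
- paint_jar: loose paint jar, 44 mm across, 55 mm high, on the work surface to the left of the base; origin under its centre
- cup: loose paper cup, 70 mm across, 80 mm high, on the work surface to the left of the base; origin under its centre
- brush: loose brush lying on the work surface to the right of the base; origin under its middle

How it is judged:
By the outcome, as a careful person would: the job done as asked, in the order asked, and still so for the second after the job is handed in, with the robot touching nothing.
It also fails if it takes over 51 s, if anything falls off the work surface, if the arm or the gripper's body presses on something with over 40 N, if the wrist force passes 120 N, or if a joint passes its speed limit or range.

## Robot

A 6-joint arm with a two-finger parallel gripper is mounted at the origin on the work surface. World frame = base frame: x ahead of the robot, y to its left, z up, the work surface at z = 0. Lengths are in m, angles in rad, forces in N, time in s.
With the tool pointing down it reaches from about 0.35 to 0.85 m from the base axis. Payload 8.1 kg.
Tool frame: the origin (TCP) lies midway between the tips of the shut fingers; the grasp point (between the pads) lies 19 mm behind it (manip.grip_depth is the distance from the TCP to the grasp point, in m); x points along the fingers, z is the direction in which the jaws open and shut, and the axes are right-handed (so a half turn about x gives the same grasp; the last joint's range is limited). The gripper opens to 85 mm and grips with 20 to 120 N. Pads are 22 mm wide; open, the fingers measure 114 mm over their backs; the gripper's body (76 mm by 85 mm) begins 54 mm behind the grasp point. The pads swing forward as they close: fully open they stand 13 mm farther back than shut.
Start: joints at [1.015, 0.13, 1.488, -0, 1.523, -0.085], TCP at [0.272, 0.535, 0.231] pointing down, gripper open.
Joint ranges: [-2.96, 2.96], [-0.89, 2.26], [0.02, 2.5], [-1.34, 4.48], [0, 2.73], [-2.66, 2.66]. Speed limits (rad/s): [2.39, 2.39, 2.79, 3.14, 3.14, 3.14].

## Interface

Orientations are given as a 3x3 rotation matrix whose columns are the frame's x, y, z axes.
In Python, from workcell import manip gives the robot as it stands. The module is installed in compiled form; this text tells all that it offers.
- The arm moves only by the tool carry_out, never from a script. Its argument "series" is a list of rows, each an object of numbers: "tx", "ty", "tz": the shift along the tool's x, y, z in mm; "twist": the turn about the tool's x in degrees. In form: [{"tx": .., "ty": .., "tz": .., "twist": ..}, ...]. A call has 1 to 20 rows; each row is the pose to reach, as a shift and turn from the pose commanded when the call began, along the tool's axes at that moment; what a row does not reach only later rows make up. A row lasts 1/8 s, in which the tool goes at most 62.5 mm and 10.7 degrees, less where a joint would pass 70% of its speed; a pose out of reach is approached as far as the arm can. A call with a gripper value outside its range is refused whole. "claw" is the closure, from 0 (fully open) to 1 (shut), set as the call begins (left out, the last holds). The fingers move at their own pace and stop on an object; the grip force is fixed at half the most. Time passes only in rows, so rows that repeat a pose let the fingers close. It gives the time, the measured TCP pose, the force and the opening at its end, in the units of the state.
- manip.get_obs(): the state, without advancing time (a new reading comes with each control period).
- manip.camera(name): name is "scene" or "side" or "wrist"; returns (picture, depth): 420x560x3 uint8, red, green, blue; 420x560 float32, m along the optical axis (not along the pixel's ray), 0 where there is no reading.
- manip.calibration(name): a dict with "vfov" (degrees; the focal length in pixels is half the picture's height over the tangent of half this angle, whatever the lens; pixels are square), "cx", "cy" (the principal point, pixels), "R" (3x3) and "t" (3): a world point X has camera coordinates R X + t. Camera axes: x right, y down, z forward; pixel columns grow to the right and rows downward; lengths in m; the calibration is good to about 2 mm. A picture is of the moment at which its call begins: read the wrist's pose just before it. calibration takes no time and is no camera call; for the wrist camera it gives the pose at the moment of the call.
- manip.sign_off(): hands the job in, once; it reports no verdict.
The state is a dict: "time_s": time; "joint_positions": joint angles; "qd": joint speeds; "joint_efforts": joint torques, N m; "tcp_pos": TCP position; "orientation": TCP orientation; "contact_force": force on the tool from outside, world axes, zero at the start; "ft_torque": the same for the moment, N m; "opening": finger opening in m.
Only numpy, scipy, OpenCV 4.12 (cv2) and the standard library are available. Lean on these libraries where they do the work, as an engineer would, in place of code of your own. Each camera call takes 0.05 s, during which the arm holds its last target.

## Working session

There is one attempt and no reset: what is moved stays moved. The work goes in short steps, Python scripts to look and compute and a tool call to move; the robot and the scene stay as the last step left them, time stands still between calls to the robot, and variables do not carry over. Pictures are saved under pics/ and viewed, and the job is handed in when it is done.

Besides the shell and the picture viewer there is one more tool, called as name([rows], argument=value, ...), one row to a line, values as JSON. carry_out: Moves the arm, as the interface text tells. Its arguments: {"type":"object","properties":{"series":{"type":"array"},"claw":{"type":"number"}},"required":["series"]}

```bash
mkdir -p pics; python3 - <<'E'
from workcell import manip
import cv2,numpy as np
o=manip.get_obs()
print({k:np.round(v,3).tolist() for k,v in o.items()})
for n in("scene","side","wrist"):
    c=manip.calibration(n);p,d=manip.camera(n)
    cv2.imwrite(f"pics/{n}0.png",p[:,:,::-1]);np.savez(f"pics/{n}0.npz",d=d,p=p,**c)
    print(n,{k:np.round(v,3).tolist() for k,v in c.items()})
E
```

```text
{'time_s': 0.0, 'joint_positions': [1.015, 0.131, 1.489, 0.0, 1.523, -0.085], 'qd': [0.0, 0.0, -0.0, 0.0, 0.001, -0.0], 'joint_efforts': [0.001, -56.937, -50.056, 0.0, 0.014, -0.0], 'tcp_pos': [0.272, 0.534, 0.23], 'orientation': [[-0.001, -0.891, 0.454], [-0.002, 0.454, 0.891], [-1.0, 0.0, -0.002]], 'contact_force': [-0.625, 0.336, -0.605], 'ft_torque': [0.02, -0.013, -0.029], 'opening': 0.085}
scene {'vfov': 49.358, 'cx': 292.647, 'cy': 208.243, 'R': [[0.736, 0.677, -0.012], [0.379, -0.427, -0.821], [-0.561, 0.6, -0.571]], 't': [-0.479, -0.151, 1.481]}
side {'vfov': 55.663, 'cx': 279.278, 'cy': 205.606, 'R': [[0.988, -0.153, 0.01], [-0.101, -0.698, -0.709], [0.115, 0.7, -0.705]], 't': [-0.612, 0.128, 0.797]}
wrist {'vfov': 63.32, 'cx': 283.298, 'cy': 213.433, 'R': [[0.454, 0.891, -0.002], [0.851, -0.433, 0.296], [0.263, -0.136, -0.955]], 't': [-0.599, -0.039, 0.379]}
```

View pics/scene0.png

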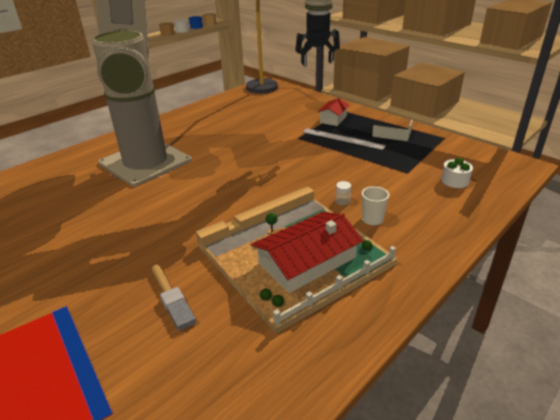

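View pics/side0.png

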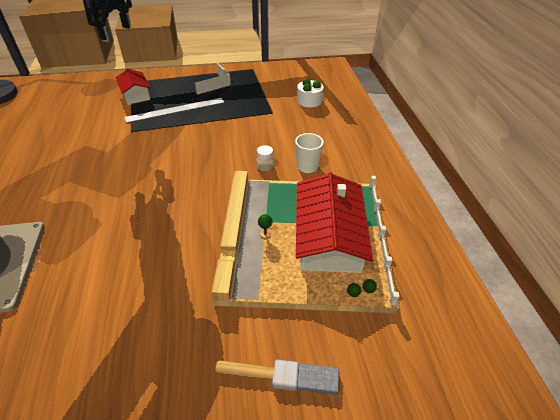

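View pics/wrist0.png

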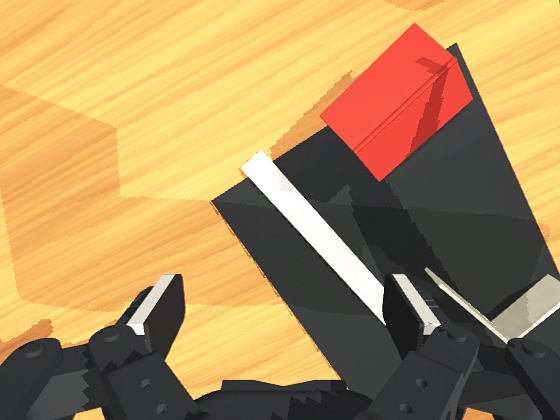

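The side picture shows the rail from about (240,173) to (222,302), with a gap near (229,258). The tree is at (265,222), the jar at (265,157), the cup at (309,152) and the brush at (280,375). Next I'll measure the rail from depth.

```bash
cat > h.py <<'E'
import numpy as np,cv2
def cloud(f):
    z=np.load(f);d=z['d'];H,W=d.shape
    f=H/2/np.tan(np.radians(float(z['vfov']))/2)
    v,u=np.mgrid[:H,:W]
    P=np.stack([(u-z['cx'])/f*d,(v-z['cy'])/f*d,d],-1)
    X=(P-z['t'])@z['R']; X[d==0]=np.nan
    return X,z
E
python3 - <<'E'
from h import *
X,z=cloud('pics/side0.npz')
for n,(u,v) in dict(tableL=(180,240),tableR=(300,400),tree=(265,220),jar=(265,152),cup=(309,140),eaveL=(303,180),eaveR=(297,250),rl=(241,178),rr=(224,288)).items(): print(n,X[v,u].round(4))
# rail top
m=np.zeros(X.shape[:2],bool);m[165:310,210:252]=1
m&=(X[...,2]>.038)&(X[...,2]<.055)
P=X[m];print(len(P),np.nanmedian(P[:,2]))
r=cv2.minAreaRect(P[:,:2].astype(np.float32)*1000);print(r,cv2.boxPoints(r))
vx=cv2.fitLine(P[:,:2].astype(np.float32),cv2.DIST_HUBER,0,.01,.01).ravel();print(vx)
a=vx[:2]*np.sign(vx[1]);s=(P[:,:2]-vx[2:])@a
h,e=np.histogram(s,bins=np.arange(-.2,.2,.008));print(list(zip(e.round(3),h)))
p=z['p'][160:315,200:290,::-1];cv2.imwrite('pics/crop.png',cv2.resize(p,None,fx=3.8,fy=3.8,interpolation=cv2.INTER_CUBIC))
E
```

```text
tableL [0.4058 0.0179 0.0007]
tableR [ 0.5995 -0.3418 -0.0014]
tree [ 0.5868 -0.0164  0.0721]
jar [0.6181 0.2283 0.0557]
cup [0.7342 0.2518 0.0638]
eaveL [0.706  0.1717 0.0016]
eaveR [ 0.6363 -0.1029  0.0736]
rl [0.5511 0.1502 0.0456]
rr [ 0.4947 -0.1463  0.0433]
1707 0.044957292580270945
((519.9337158203125, 10.905471801757812), (341.9481506347656, 30.517147064208984), 78.72969055175781) [[ 471.55457 -153.78944]
 [ 501.48325 -159.75365]
 [ 568.31287  175.60039]
 [ 538.38416  181.56459]]
[ 0.1953022   0.9807431   0.5162543  -0.00944747]
[(np.float64(-0.2), np.int64(0)), (np.float64(-0.192), np.int64(0)), (np.float64(-0.184), np.int64(0)), (np.float64(-0.176), np.int64(0)), (np.float64(-0.168), np.int64(0)), (np.float64(-0.16), np.int64(0)), (np.float64(-0.152), np.int64(70)), (np.float64(-0.144), np.int64(66)), (np.float64(-0.136), np.int64(57)), (np.float64(-0.128), np.int64(66)), (np.float64(-0.12), np.int64(58)), (np.float64(-0.112), np.int64(63)), (np.float64(-0.104), np.int64(60)), (np.float64(-0.096), np.int64(56)), (np.float64(-0.088), np.int64(57)), (np.float64(-0.08), np.int
[... 462 characters left out ...]
9)), (np.float64(0.032), np.int64(42)), (np.float64(0.04), np.int64(38)), (np.float64(0.048), np.int64(37)), (np.float64(0.056), np.int64(39)), (np.float64(0.064), np.int64(35)), (np.float64(0.072), np.int64(37)), (np.float64(0.08), np.int64(35)), (np.float64(0.088), np.int64(35)), (np.float64(0.096), np.int64(41)), (np.float64(0.104), np.int64(29)), (np.float64(0.112), np.int64(33)), (np.float64(0.12), np.int64(34)), (np.float64(0.128), np.int64(30)), (np.float64(0.136), np.int64(33)), (np.float64(0.144), np.int64(29)), (np.float64(0.152), np.int64(32)), (np.float64(0.16), np.int64(28)), (np.float64(0.168), np.int64(29)), (np.float64(0.176), np.int64(25)), (np.float64(0.184), np.int64(30))]
```

```bash
ls pics
```

```text
crop.png
scene0.npz
scene0.png
side0.npz
side0.png
wrist0.npz
wrist0.png
```

View pics/crop.png

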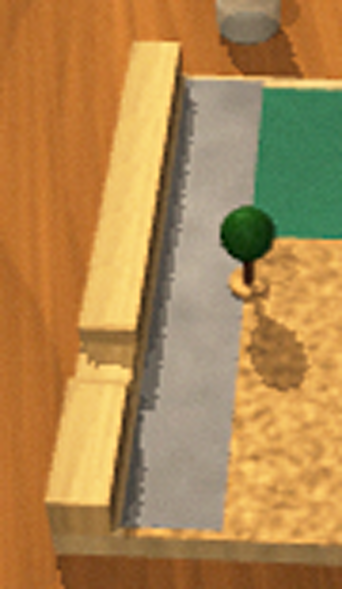

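The rail's middle is about (0.520, 0.011) and its top is at z≈0.045. It runs along (0.195, 0.981). The gap lies 69–97 mm toward −y from the middle, so the notch is in the last small block before the right end (s=−80). Next I'll cross-check with the scene camera and work out the approach.

```bash
python3 - <<'E'
from h import *
X,z=cloud('pics/scene0.npz')
m=np.zeros(X.shape[:2],bool);m[185:250,190:320]=1
m&=(X[...,2]>.040)&(X[...,2]<.052)&(abs((X[...,:2]-[.52,.011])@[.981,-.195])<.025)
P=X[m];print(len(P),np.median(P[:,2]))
r=cv2.minAreaRect(P[:,:2].astype(np.float32)*1000);print(r)
s=(P[:,:2]-[.52,.011])@[.195,.981];h,e=np.histogram(s,bins=np.arange(-.18,.18,.006));print([(round(a*1000),int(b)) for a,b in zip(e,h)])
from workcell import manip
o=manip.get_obs();R=np.array(o['orientation']);p=np.array(o['tcp_pos'])
a=np.array([.1953,.9807,0]);n=np.array([.9807,-.1953,0])
g=np.array([.52,.011,.045])-.155*a+[0,0,.055]
print(g,((g-p)@R*1000).round(1))
Rg=np.stack([[0,0,-1],a,n],1);import scipy.spatial.transform as t
print(np.degrees(t.Rotation.from_matrix(R.T@Rg).as_rotvec()))
E
```

```text
960 0.044082014263850666
((520.4793701171875, 12.52325439453125), (340.8616943359375, 36.151939392089844), 78.54320526123047)
[(-180, 0), (-174, 7), (-168, 22), (-162, 20), (-156, 26), (-150, 22), (-144, 23), (-138, 21), (-132, 22), (-126, 22), (-120, 20), (-114, 20), (-108, 24), (-102, 21), (-96, 3), (-90, 0), (-84, 0), (-78, 0), (-72, 0), (-66, 16), (-60, 18), (-54, 20), (-48, 20), (-42, 19), (-36, 21), (-30, 18), (-24, 20), (-18, 21), (-12, 18), (-6, 22), (0, 17), (6, 16), (12, 18), (18, 19), (24, 19), (30, 17), (36, 16), (42, 18), (48, 16), (54, 16), (60, 21), (66, 12), (72, 20), (78, 18), (84, 14), (90, 21), (96, 16), (102, 13), (108, 20), (114, 15), (120, 13), (126, 19), (132, 14), (138, 17), (144, 12), (150, 18), (156, 15), (162, 16), (168, 8)]
[ 0.4897285 -0.1410085  0.1      ] [ 131.1 -500.5 -502.9]
[ 7.42884352e+01 -7.52174787e-02  4.88277122e-02]
```

carry_out([
  {"tx": 0, "ty": -40, "tz": -40, "twist": 6},
  {"tx": 0, "ty": -75, "tz": -75, "twist": 11},
  {"tx": 0, "ty": -110, "tz": -110, "twist": 16},
  {"tx": 0, "ty": -145, "tz": -145, "twist": 21.5},
  {"tx": 0, "ty": -180, "tz": -180, "twist": 26.7},
  {"tx": 0, "ty": -215, "tz": -215, "twist": 32},
  {"tx": 0, "ty": -250, "tz": -250, "twist": 37},
  {"tx": 0, "ty": -285, "tz": -286, "twist": 42},
  {"tx": 0, "ty": -320, "tz": -321, "twist": 47.5},
  {"tx": 0, "ty": -355, "tz": -357, "twist": 53},
  {"tx": 0, "ty": -390, "tz": -392, "twist": 58},
  {"tx": 0, "ty": -425, "tz": -427, "twist": 63},
  {"tx": 0, "ty": -455, "tz": -457, "twist": 68},
  {"tx": 0, "ty": -480, "tz": -482, "twist": 72},
  {"tx": 0, "ty": -500.5, "tz": -503, "twist": 74.3},
  {"tx": 40, "ty": -500.5, "tz": -503, "twist": 74.3},
  {"tx": 80, "ty": -500.5, "tz": -503, "twist": 74.3},
  {"tx": 120, "ty": -500.5, "tz": -503, "twist": 74.3},
  {"tx": 131, "ty": -500.5, "tz": -503, "twist": 74.3},
  {"tx": 131, "ty": -500.5, "tz": -503, "twist": 74.3},
], claw=1)

```text
time_s: 2.65
tcp_pos: [0.4897, -0.1404, 0.1002]
orientation: [[-0.001, 0.195, 0.981], [0.0, 0.981, -0.195], [-1.0, 0.0, -0.001]]
contact_force: [-0.2, -0.3, 0.9]
opening: -0.0003
```

```bash
cat >> h.py <<'E'
def st():
    from workcell import manip
    o=manip.get_obs();p=np.array(o['tcp_pos']);R=np.array(o['orientation'])
    d=p[:2]-[.520,.0115]
    print('t',round(o['time_s'],2),'p',p.round(4),'s',(d@[.1953,.9807]*1000).round(1),'n',(d@[.9807,-.1953]*1000).round(1),'F',np.round(o['contact_force'],1),'open',round(o['opening'],4))
    print(R.round(3).tolist()); return o
def shot(n,f):
    from workcell import manip
    c=manip.calibration(n);p,d=manip.camera(n);cv2.imwrite(f'pics/{f}.png',p[:,:,::-1]);np.savez(f'pics/{f}.npz',d=d,p=p,**c);return p
E
python3 - <<'E'
from h import *
st();p=shot('side','side1')
cv2.imwrite('pics/c1.png',cv2.resize(p[140:330,150:350,::-1],None,fx=3,fy=3,interpolation=cv2.INTER_CUBIC))
E
```

```text
t 2.65 p [ 0.4897 -0.1404  0.1002] s -154.9 n -0.0 F [-0.2 -0.3  0.9] open -0.0003
[[-0.001, 0.195, 0.981], [0.0, 0.981, -0.195], [-1.0, 0.0, -0.001]]
```

View pics/c1.png

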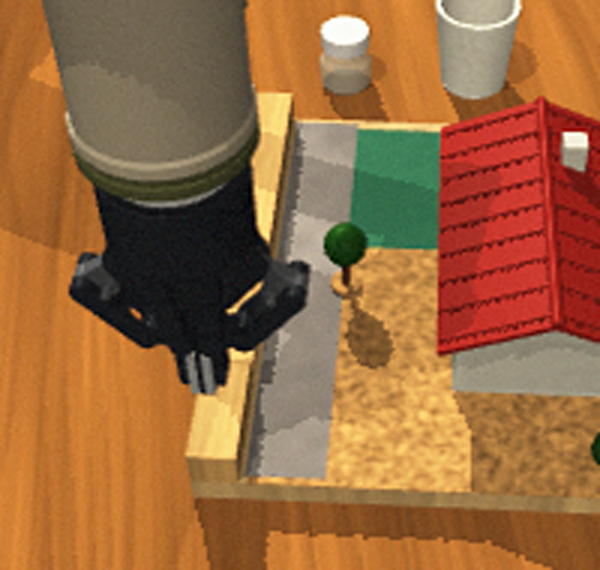

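The shut fingertips hang above the right end block, at about (203,375) in the crop, with the jaws across the rail. Now I lower to just above the rail and creep into contact.

carry_out([
  {"tx": 20},
  {"tx": 40},
  {"tx": 50},
  {"tx": 52},
  {"tx": 53},
  {"tx": 54},
  {"tx": 54},
])

```text
invalid input
```

carry_out([
  {"tx": 0.5},
  {"tx": 1},
  {"tx": 1.5},
  {"tx": 1.5},
])

```text
invalid input
```

All keys are needed in each row.

carry_out([
  {"tx": 20, "ty": 0, "tz": 0, "twist": 0},
  {"tx": 40, "ty": 0, "tz": 0, "twist": 0},
  {"tx": 50, "ty": 0, "tz": 0, "twist": 0},
  {"tx": 52, "ty": 0, "tz": 0, "twist": 0},
  {"tx": 53, "ty": 0, "tz": 0, "twist": 0},
  {"tx": 54, "ty": 0, "tz": 0, "twist": 0},
  {"tx": 54, "ty": 0, "tz": 0, "twist": 0},
])

```text
time_s: 3.58
tcp_pos: [0.4903, -0.1407, 0.0467]
orientation: [[0.001, 0.196, 0.981], [-0.0, 0.981, -0.196], [-1.0, -0.0, 0.001]]
contact_force: [0.1, -0.6, -0.8]
opening: 0.0001
```

carry_out([
  {"tx": 0.5, "ty": 0, "tz": 0, "twist": 0},
  {"tx": 1, "ty": 0, "tz": 0, "twist": 0},
  {"tx": 1.5, "ty": 0, "tz": 0, "twist": 0},
  {"tx": 2, "ty": 0, "tz": 0, "twist": 0},
  {"tx": 2, "ty": 0, "tz": 0, "twist": 0},
])

```text
time_s: 4.2
tcp_pos: [0.4901, -0.1406, 0.0451]
orientation: [[-0.0, 0.195, 0.981], [-0.0, 0.981, -0.195], [-1.0, -0.0, -0.0]]
contact_force: [-3.4, 2.2, 7.9]
opening: -0.0
```

carry_out([
  {"tx": 0.5, "ty": 0, "tz": 0, "twist": 0},
  {"tx": 0.5, "ty": 0, "tz": 0, "twist": 0},
])

```text
time_s: 4.45
tcp_pos: [0.4901, -0.1406, 0.045]
orientation: [[-0.0, 0.195, 0.981], [0.0, 0.981, -0.195], [-1.0, -0.0, -0.0]]
contact_force: [-5.9, 2.8, 13.6]
opening: -0.0001
```

Contact is firm: 14 N at about 11 N/mm. Now I sweep toward +y along the rail.

carry_out([
  {"tx": 0, "ty": 2, "tz": 0, "twist": 0},
  {"tx": 0, "ty": 5, "tz": 0, "twist": 0},
  {"tx": 0, "ty": 8, "tz": 0, "twist": 0},
  {"tx": 0, "ty": 11, "tz": 0, "twist": 0},
  {"tx": 0, "ty": 14, "tz": 0, "twist": 0},
  {"tx": 0, "ty": 17, "tz": 0, "twist": 0},
  {"tx": 0, "ty": 20, "tz": 0, "twist": 0},
  {"tx": 0, "ty": 20, "tz": 0, "twist": 0},
])

```text
time_s: 5.45
tcp_pos: [0.4951, -0.1218, 0.045]
orientation: [[0.002, 0.195, 0.981], [-0.002, 0.981, -0.195], [-1.0, -0.001, 0.003]]
contact_force: [-0.0, -2.1, 5.6]
opening: 0.0
```

carry_out([
  {"tx": 0.7, "ty": 0, "tz": 0, "twist": 0},
  {"tx": 0.7, "ty": 3, "tz": 0, "twist": 0},
  {"tx": 0.7, "ty": 6, "tz": 0, "twist": 0},
  {"tx": 0.7, "ty": 9, "tz": 0, "twist": 0},
  {"tx": 0.7, "ty": 12, "tz": 0, "twist": 0},
  {"tx": 0.7, "ty": 15, "tz": 0, "twist": 0},
  {"tx": 0.7, "ty": 18, "tz": 0, "twist": 0},
  {"tx": 0.7, "ty": 20, "tz": 0, "twist": 0},
])

```text
time_s: 6.45
tcp_pos: [0.4996, -0.1031, 0.0451]
orientation: [[0.004, 0.196, 0.981], [-0.003, 0.981, -0.196], [-1.0, -0.002, 0.004]]
contact_force: [-1.2, -6.1, 9.0]
opening: -0.0
```

carry_out([
  {"tx": 0.4, "ty": 3, "tz": 0, "twist": 0},
  {"tx": 0.4, "ty": 6, "tz": 0, "twist": 0},
  {"tx": 0.4, "ty": 9, "tz": 0, "twist": 0},
  {"tx": 0.4, "ty": 12, "tz": 0, "twist": 0},
  {"tx": 0.4, "ty": 15, "tz": 0, "twist": 0},
  {"tx": 0.4, "ty": 18, "tz": 0, "twist": 0},
  {"tx": 0.4, "ty": 20, "tz": 0, "twist": 0},
])

```text
time_s: 7.32
tcp_pos: [0.5038, -0.0836, 0.045]
orientation: [[0.004, 0.196, 0.981], [-0.003, 0.981, -0.196], [-1.0, -0.003, 0.005]]
contact_force: [-1.0, -6.3, 11.5]
opening: 0.0004
```

```bash
python3 -c "
from h import *
st()"
```

```text
t 7.33 p [ 0.5038 -0.0836  0.045 ] s -96.4 n 2.7 F [-1.  -6.3 11.5] open 0.0004
[[0.004, 0.196, 0.981], [-0.003, 0.981, -0.196], [-1.0, -0.003, 0.005]]
```

carry_out([
  {"tx": 0, "ty": 2, "tz": -0.5, "twist": 0},
  {"tx": 0, "ty": 4, "tz": -1, "twist": 0},
  {"tx": 0, "ty": 6, "tz": -1.5, "twist": 0},
  {"tx": 0, "ty": 8, "tz": -2, "twist": 0},
])

```text
time_s: 7.82
tcp_pos: [0.5034, -0.075, 0.0447]
orientation: [[0.004, 0.196, 0.981], [-0.003, 0.981, -0.196], [-1.0, -0.002, 0.005]]
contact_force: [1.4, -3.7, 4.7]
opening: -0.0003
```

carry_out([
  {"tx": 0, "ty": 2, "tz": 0, "twist": 0},
  {"tx": 0, "ty": 4, "tz": 0, "twist": 0},
  {"tx": 0, "ty": 4, "tz": 0, "twist": 0},
])

```text
time_s: 8.2
tcp_pos: [0.5018, -0.0692, 0.0423]
orientation: [[-0.001, 0.195, 0.981], [0.0, 0.981, -0.195], [-1.0, 0.0, -0.001]]
contact_force: [-0.0, 0.4, 0.2]
opening: 0.0001
```

```bash
python3 -c "
from h import *
st()"
```

```text
t 8.2 p [ 0.5018 -0.0692  0.0423] s -82.7 n -2.1 F [-0.   0.4  0.2] open 0.0001
[[-0.001, 0.195, 0.981], [0.0, 0.981, -0.195], [-1.0, 0.0, -0.001]]
```

The fingertip dropped 3 mm and the force went to zero at s≈−83, so the notch is found. I'll centre the tip in it and go down to the floor.

carry_out([
  {"tx": 0, "ty": 1.5, "tz": 1, "twist": 0},
  {"tx": 0, "ty": 2.5, "tz": 2, "twist": 0},
  {"tx": 2, "ty": 2.5, "tz": 2, "twist": 0},
  {"tx": 4, "ty": 2.5, "tz": 2, "twist": 0},
  {"tx": 6, "ty": 2.5, "tz": 2, "twist": 0},
  {"tx": 8, "ty": 2.5, "tz": 2, "twist": 0},
  {"tx": 9.5, "ty": 2.5, "tz": 2, "twist": 0},
  {"tx": 11, "ty": 2.5, "tz": 2, "twist": 0},
  {"tx": 11, "ty": 2.5, "tz": 2, "twist": 0},
])

```text
time_s: 9.32
tcp_pos: [0.5046, -0.0675, 0.0317]
orientation: [[-0.0, 0.195, 0.981], [-0.0, 0.981, -0.195], [-1.0, -0.0, -0.0]]
contact_force: [-0.8, 0.5, 3.3]
opening: 0.0
```

carry_out([
  {"tx": 1, "ty": 0, "tz": 0, "twist": 0},
  {"tx": 2, "ty": 0, "tz": 0, "twist": 0},
  {"tx": 3, "ty": 0, "tz": 0, "twist": 0},
  {"tx": 4, "ty": 0, "tz": 0, "twist": 0},
  {"tx": 5, "ty": 0, "tz": 0, "twist": 0},
  {"tx": 6, "ty": 0, "tz": 0, "twist": 0},
  {"tx": 7, "ty": 0, "tz": 0, "twist": 0},
  {"tx": 7.5, "ty": 0, "tz": 0, "twist": 0},
  {"tx": 8, "ty": 0, "tz": 0, "twist": 0},
  {"tx": 8, "ty": 0, "tz": 0, "twist": 0},
])

```text
time_s: 10.58
tcp_pos: [0.5047, -0.0675, 0.0249]
orientation: [[-0.0, 0.195, 0.981], [-0.0, 0.981, -0.195], [-1.0, -0.0, -0.0]]
contact_force: [-10.1, 1.5, 19.4]
opening: -0.0
```

The tip is at 24.9 mm with 19 N, which is the hard stop. I'll push slightly further to be sure, then look.

carry_out([
  {"tx": 0.5, "ty": 0, "tz": 0, "twist": 0},
  {"tx": 1, "ty": 0, "tz": 0, "twist": 0},
  {"tx": 1, "ty": 0, "tz": 0, "twist": 0},
])

```text
time_s: 10.95
tcp_pos: [0.5049, -0.0676, 0.0248]
orientation: [[-0.0, 0.195, 0.981], [-0.0, 0.981, -0.195], [-1.0, -0.0, -0.0]]
contact_force: [-14.3, 1.7, 28.0]
opening: 0.0004
```

```bash
python3 -c "
from h import *
st();shot('side','side2')"
```

```text
t 10.95 p [ 0.5049 -0.0676  0.0248] s -80.5 n 0.6 F [-14.3   1.7  28. ] open 0.0004
[[-0.0, 0.195, 0.981], [-0.0, 0.981, -0.195], [-1.0, -0.0, -0.0]]
```

View pics/side2.png

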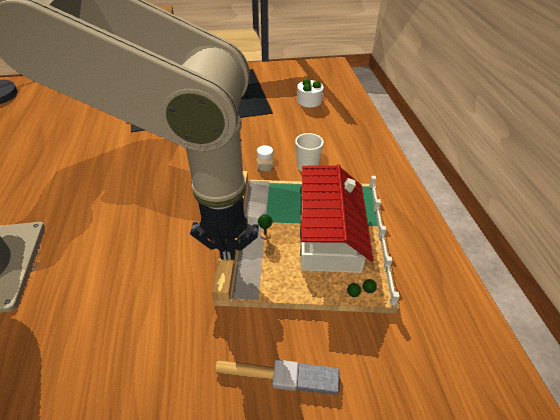

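The roof (around (335,215)) has lifted and its front edge is raised. The tree, jar, cup and brush look unmoved. Now I retract.

carry_out([
  {"tx": -2, "ty": 0, "tz": 0, "twist": 0},
  {"tx": -8, "ty": 0, "tz": 0, "twist": 0},
  {"tx": -20, "ty": 0, "tz": 0, "twist": 0},
  {"tx": -40, "ty": 0, "tz": 0, "twist": 0},
  {"tx": -60, "ty": 0, "tz": 0, "twist": 0},
  {"tx": -80, "ty": 0, "tz": 0, "twist": 0},
  {"tx": -100, "ty": 0, "tz": -15, "twist": 0},
  {"tx": -120, "ty": 0, "tz": -35, "twist": 0},
  {"tx": -140, "ty": 0, "tz": -60, "twist": 0},
  {"tx": -150, "ty": 0, "tz": -80, "twist": 0},
  {"tx": -150, "ty": 0, "tz": -80, "twist": 0},
  {"tx": -150, "ty": 0, "tz": -80, "twist": 0},
])

```text
time_s: 12.5
tcp_pos: [0.4266, -0.052, 0.1728]
orientation: [[0.001, 0.196, 0.981], [-0.0, 0.981, -0.196], [-1.0, -0.0, 0.001]]
contact_force: [0.2, 0.3, -0.4]
opening: 0.0001
```

```bash
python3 - <<'E'
from h import *
st();a=shot('side','side3');shot('scene','scene3')
X0,z0=cloud('pics/scene0.npz');X3,z3=cloud('pics/scene3.npz')
Y,z=cloud('pics/side3.npz')
m=np.zeros(Y.shape[:2],bool);m[155:260,280:370]=1
for n,(u,v) in dict(eaveL=(304,170),eaveM=(304,210),eaveR=(304,240)).items(): print(n,Y[v-3:v+4,u-2:u+6].reshape(-1,3).round(3)[::14].tolist())
# object changes in side view
S0=np.load('pics/side0.npz')['p'].astype(int)
for n,(u0,u1,v0,v1) in dict(tree=(255,275,210,242),jar=(255,276,145,172),cup=(293,325,133,172),brush=(212,342,355,395)).items():
    print(n,abs(S0[v0:v1,u0:u1]-a[v0:v1,u0:u1]).mean().round(2))
E
```

```text
t 12.5 p [ 0.4266 -0.052   0.1728] s -80.5 n -79.2 F [ 0.2  0.3 -0.4] open 0.0001
[[0.001, 0.196, 0.981], [-0.0, 0.981, -0.196], [-1.0, -0.0, 0.001]]
eaveL [[0.68, 0.083, 0.119], [0.691, 0.074, 0.121], [0.687, 0.073, 0.118], [0.681, 0.067, 0.118]]
eaveM [[0.656, -0.038, 0.121], [0.667, -0.043, 0.122], [0.662, -0.046, 0.12], [0.658, -0.051, 0.12]]
eaveR [[0.642, -0.11, 0.118], [0.652, -0.117, 0.121], [0.648, -0.118, 0.119], [0.644, -0.121, 0.117]]
tree 9.17
jar 3.26
cup 10.41
brush 5.03
```

View pics/side3.png

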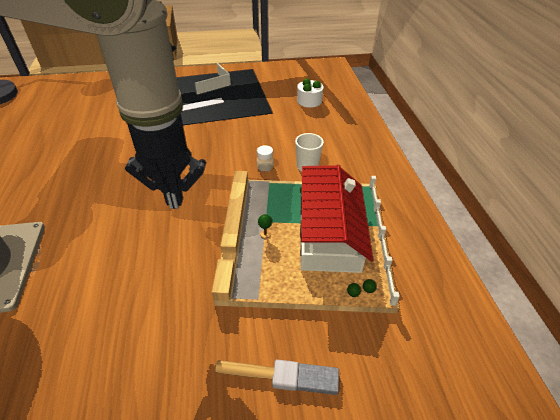

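View pics/scene3.png

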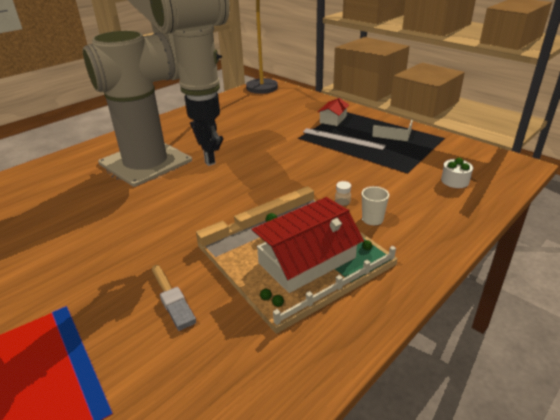

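The roof stands open with its eave at z≈0.12 m. The tree (265,222), jar (265,157), cup (309,152) and brush (280,375) are where they were, and the arm is clear.

```bash
python3 -c "
from workcell import manip
print(manip.sign_off())"
```

```text
the job is handed in; nothing more can be done
None
```

The villa's roof is open: I swept the rail from its right (−y) end, found the notch and pressed the release to its hard stop. I handed the job in at about 12.6 s.

- **Sweep:** I set the shut fingertips on the right end block with 8–14 N and swept toward +y. Force was only read at the end of each move, where it stayed between 4.7 and 14 N until the tips dropped into the notch about 83 mm from the rail's middle. That is the small block next to the right end, as the images had suggested.
- **Press:** The tip stopped at z = 24.8 mm with 28 N on it; fully down should be 25 mm.
- **Last checks:**
  - After retracting, the eave measured about 0.12 m high, which matches the fully open height.
  - The tree, jar, cup and brush are at the same pixel positions as before. A raw pixel comparison did show small differences around them, which I put down to the arm's moved shadow.
  - Contact force was about 0 N, with the gripper about 80 mm clear of the rail's middle line and 17 cm up.
- **Side drift:** The tip wandered up to 2.7 mm sideways off the rail's middle line during the sweep. I corrected this before pressing.

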